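# Balance a centrifuge rotor and put its lid on

### The job

The centrifuge is half loaded and must be balanced before it runs: put each of the three loose vials into the rotor hole straight across from the vial with the same cap colour, standing fully down in the hole, and leave the vials that are already in the rotor in their holes. Then put the blue lid on top of the rotor, knob up, level and fully down on the spindle, and let go.

Things in the scene. Friction and masses are not known exactly. Their poses are not given: they have to be found in the camera images.
- centrifuge: White round fixed centrifuge, black panel in front. Origin: rotor axis at bench level; z up, x from panel to back. Metal rotor: six sleeves 60 deg apart, centres 45 mm from the axis, the first along +x, every second one holds a vial. Sleeve: floor at z 130 mm, mouth at 145.5, 22.6 mm wide inside, 31 at the flared mouth. Spindle: 25 mm hub up to z 170, then a 14 mm pin, tapered tip at 183.
- loose_black_mid (a point): Loose glass vial with black screw cap and yellow content, upright on the white bench liner: 20 mm diameter, 45 mm tall, 18 g; cap 18 mm wide, the top 9 mm. Point: its centre, 22.5 mm above its foot; z is its axis. Take it by its upper part (fingertips at least 18 mm above its foot): the lower 15.5 mm goes into a sleeve.
- loose_red_mid (a point): Loose glass vial with red screw cap and pink content, upright on the white bench liner: 20 mm diameter, 45 mm tall, 18 g; cap 18 mm wide, the top 9 mm. Point: its centre, 22.5 mm above its foot; z is its axis. Take it by its upper part (fingertips at least 18 mm above its foot): the lower 15.5 mm goes into a sleeve.
- loose_blue_mid (a point): Loose glass vial with blue screw cap and beige content, upright on the white bench liner: 20 mm diameter, 45 mm tall, 18 g; cap 18 mm wide, the top 9 mm. Point: its centre, 22.5 mm above its foot; z is its axis. Take it by its upper part (fingertips at least 18 mm above its foot): the lower 15.5 mm goes into a sleeve.
- seated_black_mid (a point): Vial with black screw cap, same size, already in a sleeve of the rotor, its upper 29 mm showing. Point: its centre, 22.5 mm above its foot; it may stand 1.5 mm off the sleeve's centre and lean a little. It stays there.
- seated_red_mid (a point): Vial with red screw cap, same size, already in a sleeve of the rotor, its upper 29 mm showing. Point: its centre, 22.5 mm above its foot; it may stand 1.5 mm off the sleeve's centre and lean a little. It stays there.
- seated_blue_mid (a point): Vial with blue screw cap, same size, already in a sleeve of the rotor, its upper 29 mm showing. Point: its centre, 22.5 mm above its foot; it may stand 1.5 mm off the sleeve's centre and lean a little. It stays there.
- lid_knob (a point): Rotor lid, 120 g: blue disc 124 mm wide, 12 to 18.5 mm above its underside; on top a black knob, 24 mm thick from 24 to 39 mm up, top at 41. It starts on the bench behind the pipe manifold, knob up. Point: knob centre, 31 mm up, on the axis. Beneath, a boss 27 mm wide with an 18 mm bore fits over the spindle pin and rests on the hub; this point is then 201 mm above the bench.

How it is judged (in metres and radians):
At the end, for the whole second after the job is handed in: Each loose vial is in the sleeve opposite the seated vial of its colour, within 6 mm of fully down and 0.3 rad of upright; the first vials are still down in their sleeves; the lid is knob up on the spindle, within 6 mm of the axis, 5 mm of its seated height, 0.12 rad of level; all at rest (horizontal distance between loose_black_mid and seated_black_mid above 0.075 m and horizontal distance between loose_black_mid and centrifuge between 0.038 and 0.052 m and z of loose_black_mid in the frame of centrifuge between 0.1465 and 0.1585 m and angle between each of loose_black_mid, loose_red_mid, loose_blue_mid's own z axis and vertical below 0.3 rad and z of seated_black_mid in the frame of centrifuge between 0.1465 and 0.1585 m and horizontal distance between loose_red_mid and seated_red_mid above 0.075 m and horizontal distance between loose_red_mid and centrifuge between 0.038 and 0.052 m and z of loose_red_mid in the frame of centrifuge between 0.1465 and 0.1585 m and z of seated_red_mid in the frame of centrifuge between 0.1465 and 0.1585 m and horizontal distance between loose_blue_mid and seated_blue_mid above 0.075 m and horizontal distance between loose_blue_mid and centrifuge between 0.038 and 0.052 m and z of loose_blue_mid in the frame of centrifuge between 0.1465 and 0.1585 m and z of seated_blue_mid in the frame of centrifuge between 0.1465 and 0.1585 m and horizontal distance between lid_knob and centrifuge below 0.006 m and z of lid_knob in the frame of centrifuge between 0.196 and 0.205 m and angle between lid_knob's own z axis and vertical below 0.12 rad and linear speed of each of loose_black, loose_red, loose_blue, rotor_lid below 0.02 m/s); the robot touches nothing.
It fails at once if a vial that was already in the rotor is taken out of its sleeve or moved more than 15 mm (distance of any of seated_black_mid, seated_red_mid, seated_blue_mid from where it was at the start of the episode above 0.015 m).
It also fails if it takes over 109 s, if anything falls off the work surface, if the arm or the gripper's body presses on something with over 40 N, if the wrist force passes 120 N, or if a joint passes its speed limit or range.

### The arm

A 7-joint arm with a two-finger parallel gripper is mounted at the origin on a cart in front of the work surface, level with it; the furniture and walls round the work are solid. World frame = base frame: x ahead of the robot, y to its left, z up, the work surface at z = 0. Lengths are in mm, angles in rad, forces in N, time in s.
With the tool pointing down it reaches from about 350 to 900 mm from the base axis. Payload 7.2 kg.
Tool frame: the origin (TCP) lies between the finger pads; the fingertips stand 11 mm ahead of it and the grasp point (between the pads) lies 8 mm behind it; x points along the fingers, y is the direction in which the jaws open and shut, and the axes are right-handed (so a half turn about x gives the same grasp; the last joint's range is limited). The gripper opens to 88 mm and grips with 3 to 60 N. Pads are 20 mm wide; open, the fingers measure 115 mm over their backs; the gripper's body (75 mm by 178 mm) begins 61 mm behind the grasp point.
Start: joints at [-1.181, 0.411, -0.013, 1.596, 0.006, 1.134, -0.082], TCP at [276.244, 560.641, 233.653] pointing down, gripper open.
Joint ranges: [-2.95, 2.95], [-0.29, 1.99], [-1.47, 1.44], [0.14, 2.54], [-1.03, 4.17], [0.13, 1.85], [-2.86, 2.86]. Speed limits (rad/s): [2.39, 2.39, 3.01, 3.01, 3.14, 3.14, 3.14].

### API

Orientations are given as a unit quaternion [w, x, y, z].
In Python, from plant import * gives the robot as it stands.
- The arm moves only by the tool carry_out, never from a script. Its argument "deltas" is a list that holds one entry, the list of rows, each a list of 7 numbers: the shift along the world's x, y, z in mm, then the turn, a rotation vector about the world's x, y, z in degrees, then the closure in counts, from 0 (fully open) to 255 (shut). A call has 1 to 12 rows; each row is the pose to reach, as a shift and turn from the pose commanded when the call began; what a row does not reach only later rows make up. A row lasts 1/8 s, in which the tool goes at most 62.5 mm and 10.7 degrees, less where a joint would pass 70% of its speed; a pose out of reach is approached as far as the arm can. A call with a gripper value outside its range is refused whole. The fingers move at their own pace and stop on an object; "grip_force" is the grip in N (left out, the last holds). Time passes only in rows, so rows that repeat a pose let the fingers close. It gives the time, the measured TCP pose, the force and the opening at its end, in the units of the state.
- sense(): the state, without advancing time (a new reading comes with each control period).
- snapshot(name): name is "scene" or "top" or "wrist"; returns the picture (400x640x3 uint8, red, green, blue); there is no depth.
- get_calibration(name): a dict with "fx", "fy", "cx", "cy" (pixels), "rvec" (rotation vector, rad) and "tvec" (3), from world to camera coordinates, as OpenCV has them. Camera axes: x right, y down, z forward; pixel columns grow to the right and rows downward; lengths in mm; the calibration is good to about 2 mm. The wrist camera is an equidistant fisheye: a pixel r from the principal point sees the ray r / f radians off the axis. A picture is of the moment at which its call begins: read the wrist's pose just before it. get_calibration takes no time and is no camera call; for the wrist camera it gives the pose at the moment of the call.
- close_job(): hands the job in, once; it reports no verdict.
Trained networks look in the newest picture that a camera, given by its name, has taken for a name from the list of things; names that differ only in an ending like _2 or _b are one class to them, and where a whole thing is asked for, a point or a joint stands for the part that bears it (a point fixed in the world has none). Each returns a list of dicts, best first, with "score" (0 to 1); they miss things now and then, are a little off and sometimes report something else, mostly with a low value. They report only what shows in the picture. A call takes as long as a camera call.
- search_frame(camera, thing): "at" ([x, y, z] in mm, in world coordinates, good to about 4 mm: the middle of the surface that is visible of it).
The state is a dict: "t": time; "joints": joint angles; "joint_vel": joint speeds; "effort": joint torques, N m; "position": TCP position; "eef_rot": TCP orientation; "force": force on the tool from outside, world axes, zero at the start; "moment": the same for the moment, N m; "grip_width": finger opening in mm.
Only numpy, scipy, OpenCV 4.12 (cv2) and the standard library are available. Lean on these libraries where they do the work, as an engineer would, in place of code of your own. Each camera call takes 0.05 s, during which the arm holds its last target. There are 200 camera calls.

## Working session

There is one attempt and no reset: what is moved stays moved. The work goes in short steps, Python scripts to look and compute and a tool call to move; the robot and the scene stay as the last step left them, time stands still between calls to the robot, and variables do not carry over. Pictures are saved under pics/ and viewed, about 12 in all and at most 16, crops included, and the job is handed in when it is done.

Besides the shell and the picture viewer there is one more tool, called after "Emit:" by a JSON object that holds its "op" and its "data". carry_out: Moves the arm, as the interface text tells. Its arguments: {"type":"object","properties":{"deltas":{"type":"array","items":{"type":"array","items":{"type":"array","items":{"type":"number"}}}},"grip_force":{"type":"number"}},"required":["deltas"]}

```bash
ls; mkdir -p pics; cat > h.py <<'E'
from plant import *
import numpy as np, cv2
def save(cam,name):
    im=snapshot(cam); cv2.imwrite('pics/'+name,cv2.cvtColor(np.asarray(im),cv2.COLOR_RGB2BGR)); return im
def ray(cam,u,v,c=None):
    c=c or get_calibration(cam); R=cv2.Rodrigues(np.array(c['rvec'],float))[0]; t=np.array(c['tvec'],float).ravel()
    x=(u-c['cx'])/c['fx']; y=(v-c['cy'])/c['fy']
    if cam=='wrist':
        r=np.hypot(x,y); s=np.sin(r)/max(r,1e-9); d=np.array([x*s,y*s,np.cos(r)])
    else: d=np.array([x,y,1.])
    return -R.T@t, R.T@d
def atz(cam,u,v,z,c=None):
    o,d=ray(cam,u,v,c); return o+d*(z-o[2])/d[2]
def proj(cam,p,c=None):
    c=c or get_calibration(cam); R=cv2.Rodrigues(np.array(c['rvec'],float))[0]; t=np.array(c['tvec'],float).ravel()
    q=R@np.array(p,float)+t
    if cam=='wrist':
        th=np.arctan2(np.hypot(q[0],q[1]),q[2]); a=np.arctan2(q[1],q[0]); x,y=th*np.cos(a),th*np.sin(a)
    else: x,y=q[0]/q[2],q[1]/q[2]
    return np.array([c['fx']*x+c['cx'],c['fy']*y+c['cy']])
E
python3 - <<'E'
from h import *
s=sense(); print(s['t'],np.round(s['position'],1),np.round(s['eef_rot'],3),np.round(s['force'],1))
ims=[save(c,c+'0.png') for c in('scene','top','wrist')]
for c in('scene','top','wrist'):
    print(c, np.round(ray(c,320,200)[0]))
    for n in ['centrifuge']+[f'{a}_{b}_mid' for a in('loose','seated') for b in('black','red','blue')]+['lid_knob']:
        print(n,[(round(d['score'],2),np.round(d['at']).tolist()) for d in search_frame(c,n)[:3]])
E
```

```text
pics
0.0 [276.  560.2 232.8] [ 0.689  0.16   0.689 -0.161] [ 0.6 -0.6  0. ]
scene [ 285. -384.  757.]
centrifuge [(0.63, [396.0, 286.0, 95.0])]
loose_black_mid [(0.61, [413.0, 85.0, 32.0])]
loose_red_mid [(0.45, [412.0, -123.0, 34.0]), (0.26, [364.0, 289.0, 160.0])]
loose_blue_mid [(0.62, [432.0, -28.0, 31.0])]
seated_black_mid [(0.56, [449.0, 298.0, 163.0])]
seated_red_mid [(0.68, [401.0, 363.0, 166.0])]
seated_blue_mid [(0.56, [367.0, 289.0, 161.0])]
lid_knob [(0.61, [642.0, 173.0, 16.0])]
top [ 279.  107. 1262.]
centrifuge [(0.92, [394.0, 315.0, 134.0])]
loose_black_mid []
loose_red_mid [(0.52, [407.0, -115.0, 51.0])]
loose_blue_mid []
seated_black_mid [(0.64, [440.0, 301.0, 178.0])]
seated_red_mid [(0.4, [398.0, 364.0, 176.0])]
seated_blue_mid [(0.44, [368.0, 292.0, 173.0])]
lid_knob [(0.65, [644.0, 183.0, 23.0]), (0.65, [397.0, 315.0, 138.0])]
wrist [208. 595. 386.]
centrifuge [(0.74, [395.0, 375.0, 99.0])]
loose_black_mid []
loose_red_mid []
loose_blue_mid []
seated_black_mid []
seated_red_mid []
seated_blue_mid []
lid_knob []
```

View pics/top0.png

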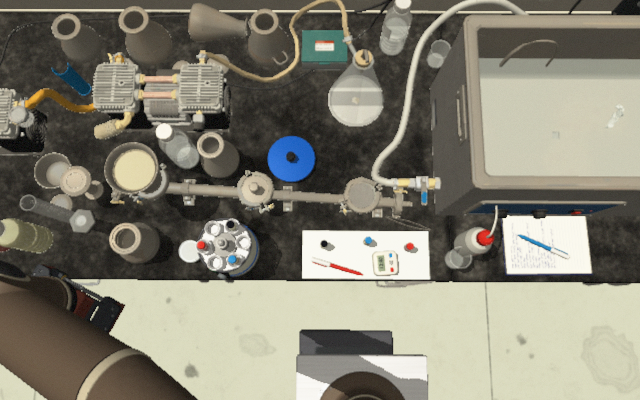

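View pics/scene0.png

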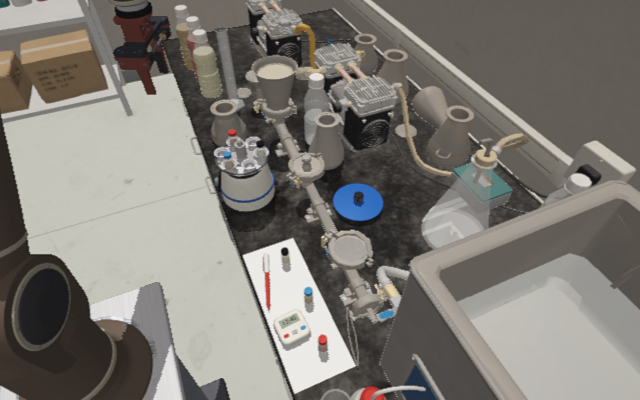

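Top view: centrifuge at about px (226,245), with seated caps black (231,224), red (201,245) and blue (232,259). The loose vials stand on the liner at black (324,244), blue (368,241) and red (409,246). The lid knob is at (291,157), behind the pipe. The scene view agrees. Next I'll put the wrist camera over the rotor.

Emit:
{"op": "carry_out", "data": {"deltas": [[[0,0,50,0,0,0,0],[20,-40,100,0,0,0,0],[50,-100,110,0,0,0,0],[80,-160,110,0,0,0,0],[100,-200,110,0,0,0,0],[100,-200,110,0,0,0,0],[100,-200,110,0,0,0,0]]]}}

```text
t: 2.22
position: [375.9, 361.3, 343.9]
eef_rot: [0.689, 0.161, 0.689, -0.16]
force: [-0.5, 0.1, -0.3]
grip_width: 87.5
```

```bash
python3 - <<'E'
from h import *
from scipy.spatial.transform import Rotation as Ro
s=sense(); q=s['eef_rot'];R=Ro.from_quat([q[1],q[2],q[3],q[0]]).as_matrix();print(s['t'],np.round(s['position'],1));print(np.round(R,3))
c=get_calibration('wrist');print(c)
save('wrist','w1.png')
for n in ['centrifuge']+[f'seated_{b}_mid' for b in('black','red','blue')]:
    print(n,[(round(d['score'],2),np.round(d['at']).tolist(),np.round(proj('wrist',d['at'],c)).tolist()) for d in search_frame('wrist',n)[:3]])
E
```

```text
2.225 [375.9 361.3 343.9]
[[-0.     0.442  0.897]
 [ 0.001  0.897 -0.442]
 [-1.     0.001 -0.   ]]
{'fx': 309.70691628693146, 'fy': 309.70691628693146, 'cx': 314.0697000707099, 'cy': 203.03702125262174, 'rvec': array([-2.4586032 , -1.52879403, -0.21709919]), 'tvec': array([-490.81750326, -235.19298797,  448.8086989 ])}
centrifuge [(0.97, [392.0, 328.0, 139.0], [295.0, 205.0])]
seated_black_mid [(0.59, [442.0, 309.0, 169.0], [299.0, 255.0])]
seated_red_mid [(0.85, [392.0, 370.0, 176.0], [327.0, 198.0])]
seated_blue_mid [(0.56, [368.0, 299.0, 179.0], [259.0, 207.0])]
```

View pics/w1.png

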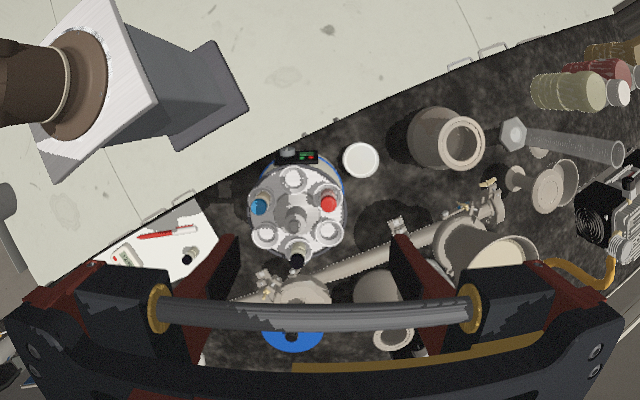

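The wrist view shows the rotor at px (297,212), seated blue (259,207), red (328,203) and black (297,261), and empty sleeves at (293,178), (265,235) and (326,235). I'll enlarge it.

```bash
python3 - <<'E'
from h import *
im=cv2.imread('pics/w1.png')[150:280,230:365]; cv2.imwrite('pics/w1c.png',cv2.resize(im,None,fx=4.5,fy=4.5,interpolation=cv2.INTER_CUBIC))
im=cv2.imread('pics/top0.png')
a=im[210:285,180:275]; b=im[225:265,310:420]
cv2.imwrite('pics/t0c.png',np.vstack([cv2.resize(a,(660,521)),cv2.resize(b,(660,240))])[:, :])
E
```

```text
(no output)
```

View pics/w1c.png

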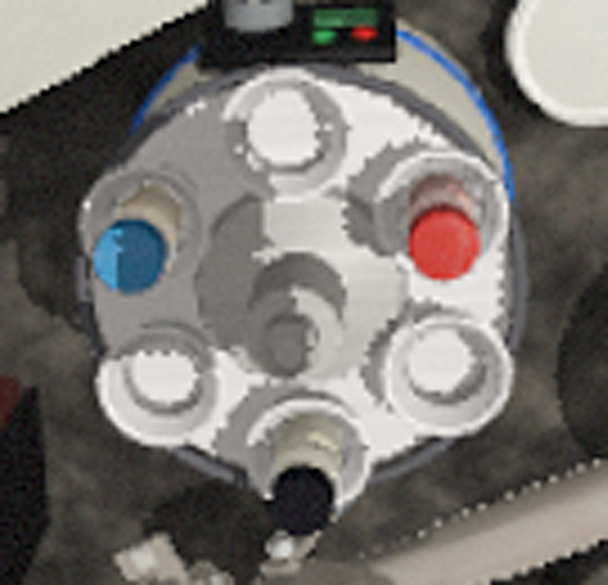

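```bash
cat > fit.py <<'E'
from h import *
from scipy.optimize import least_squares
def fit(cam,obs,c,x0=(395,318,-.3)):
    # obs: list of (u,v,r_index or None for axis,z)
    def pos(x,k,z): 
        a=x[2]+k*np.pi/3 if k is not None else 0; r=45 if k is not None else 0
        return [x[0]+r*np.cos(a),x[1]+r*np.sin(a),z]
    f=lambda x: np.concatenate([proj(cam,pos(x,k,z),c)-[u,v] for u,v,k,z in obs])
    s=least_squares(f,x0,loss='soft_l1'); return s.x,s.fun.reshape(-1,2)
E
python3 - <<'E'
from fit import *
w=lambda u,v:(230+(u+.5)/4.5-.5,150+(v+.5)/4.5-.5)
c=get_calibration('wrist')
caps=dict(black=(302,500),red=(443,244),blue=(130,257))
for k,p in caps.items(): print(k,np.round(atz('wrist',*w(*p),175,c),1))
sl=[(284,132),(157,383),(447,373)]
for p in sl: print('mouth',np.round(atz('wrist',*w(*p),145.5,c),1))
print('pin',np.round(atz('wrist',*w(288,342),183,c),1))
S=[(*w(*sl[0]),3,145.5),(*w(*sl[1]),5,145.5),(*w(*sl[2]),1,145.5)]
C=[(*w(302,500),0,175),(*w(443,244),2,175),(*w(130,257),4,175)]
P=[(*w(288,342),None,183)]
for o in (S,C,S+P,S+C+P): x,r=fit('wrist',o,c);print(np.round(x,3),np.round(r,1).tolist())
for n in('top','scene'):
  for k in('black','red','blue'):
    pass
E
```

```text
black [444.3 306.  175. ]
red [398.2 367.7 175. ]
blue [367.7 298.1 175. ]
mouth [361.5 341.4 145.5]
mouth [408.  278.2 145.5]
mouth [439.9 350.6 145.5]
pin [401.7 324.6 183. ]
[403.074 323.389  -0.411] [[0.1, 0.3], [0.4, -0.1], [-0.6, -0.2]]
[403.439 323.855  -0.413] [[0.0, 0.3], [0.8, -0.1], [-0.9, -0.1]]
[402.794 323.704  -0.411] [[0.2, -0.1], [0.5, -0.3], [-0.4, -0.6], [-0.3, 1.2]]
[403.098 323.723  -0.411] [[0.4, 0.2], [0.6, -0.2], [-0.3, -0.3], [-0.1, 0.1], [0.5, -0.4], [-1.2, -0.2], [-0.1, 1.4]]
```

View pics/t0c.png

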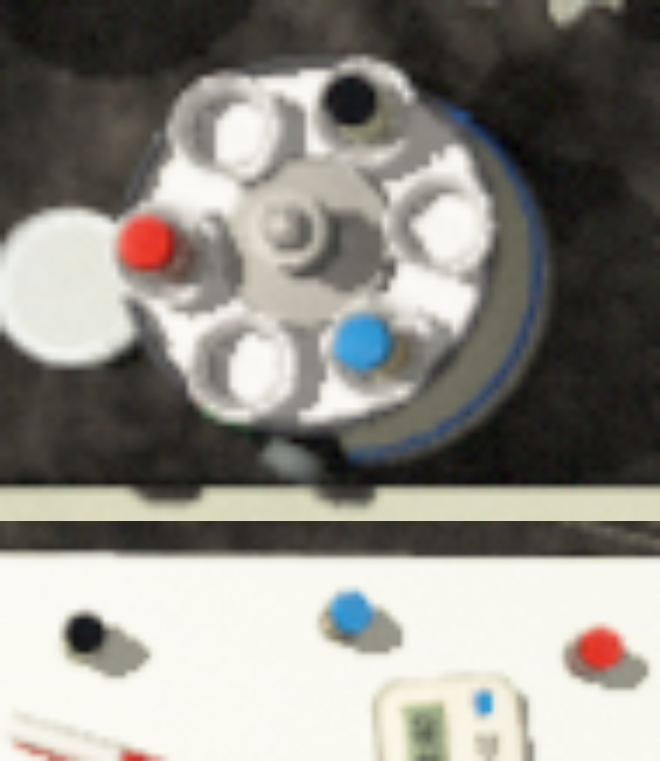

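```bash
python3 - <<'E'
from fit import *
m=660/95
w=lambda u,v:(180+(u+.5)/m-.5,210+(v+.5)/m-.5)
b=lambda u,v:(310+(u+.5)/6-.5,225+(v-521+.5)/6-.5)
c=get_calibration('top')
S=[(*w(244,368),3,145.5),(*w(441,225),5,145.5),(*w(228,128),1,145.5)]
C=[(*w(349,101),0,175),(*w(146,243),2,175),(*w(362,342),4,175)]
P=[(*w(287,229),None,183)]
for o in (S,C,S+C+P): x,r=fit('top',o,c);print(np.round(x,3),np.round(r,1).tolist())
for n,p in dict(black=(85,634),blue=(350,613),red=(600,649)).items(): print(n,np.round(atz('top',*b(*p),45,c),1))
# scene: colour blobs of loose caps
im=cv2.cvtColor(cv2.imread('pics/scene0.png'),cv2.COLOR_BGR2HSV).astype(int)
cs=get_calibration('scene')
for n,(u,v) in dict(black=(284,252),blue=(309,293),red=(323,342)).items():
    sub=im[v-12:v+16,u-12:u+12];H,Sa,V=sub[...,0],sub[...,1],sub[...,2]
    mk=(V<70) if n=='black' else ((Sa>110)&((abs(H-103)<15) if n=='blue' else ((H<8)|(H>172))))
    nn,l,st,ce=cv2.connectedComponentsWithStats(mk.astype(np.uint8)); k=1+np.argmax(st[1:,4]); p=ce[k]+[u-12,v-12]
    print(n,st[k],np.round(p,1),np.round(atz('scene',*p,40.5,cs),1))
E
```

```text
[403.071 319.954  -0.411] [[-0.1, -0.2], [0.2, 0.0], [-0.1, 0.2]]
[403.476 320.414  -0.421] [[-0.0, -0.1], [-0.3, -0.2], [0.4, 0.3]]
[403.136 319.932  -0.416] [[-0.2, -0.2], [0.2, 0.1], [-0.0, 0.1], [0.1, -0.0], [-0.1, 0.1], [0.7, 0.4], [-0.7, -0.4]]
black [417.3  92.   45. ]
blue [426.5 -16.8  45. ]
red [ 412.3 -119.    45. ]
black [10  8  6  8 38] [284.4 251.3] [419.9  93.4  40.5]
blue [ 8  6  7  9 50] [308.  291.1] [429.7 -15.7  40.5]
red [ 8  5  8 10 67] [322.4 339.6] [ 415.4 -118.5   40.5]
```

Rotor axis is at about (403, 321.5), with black's direction at -23.8°. The targets are k=3 for black, k=5 for red and k=1 for blue. Blue goes first: jaws across y keep clear of the timer.

Emit:
{"op": "carry_out", "data": {"deltas": [[[8,-62,0,0,0,8,105],[17,-124,0,0,0,16,105],[25,-186,0,0,0,26,105],[34,-248,0,0,0,26,105],[43,-310,-30,0,0,26,105],[52,-360,-90,0,0,26,105],[52,-377,-150,0,0,26,105],[52,-377,-214,0,0,26,105],[52,-377,-214,0,0,26,105],[52,-377,-214,0,0,26,105]]], "grip_force": 15}}

```text
t: 3.72
position: [427.2, -16.3, 128.2]
eef_rot: [0.706, 0.001, 0.709, -0.002]
force: [0.0, 0.6, 0.1]
grip_width: 51.8
```

```bash
python3 - <<'E'
from h import *
s=sense();print(s['t'],np.round(s['position'],1),s['grip_width'])
c=get_calibration('wrist');save('wrist','w2.png')
for p in ([428,-16,40.5],[418.5,92.7,40.5],[414,-119,40.5],[*s['position'][:2],s['position'][2]-11]): print(np.round(proj('wrist',p,c)))
for n in ['loose_blue_mid','loose_red_mid','loose_black_mid']:
    print(n,[(round(d['score'],2),np.round(d['at']).tolist(),np.round(proj('wrist',d['at'],c)).tolist()) for d in search_frame('wrist',n)[:3]])
E
```

```text
3.725 [427.2 -16.3 128.2] 51.81020898361038
[314. 212.]
[441. 200.]
[193. 196.]
[314. 250.]
loose_blue_mid [(0.85, [419.0, -12.0, 45.0], [319.0, 203.0])]
loose_red_mid [(0.61, [409.0, -113.0, 36.0], [200.0, 189.0])]
loose_black_mid [(0.67, [414.0, 90.0, 38.0], [438.0, 194.0])]
```

View pics/w2.png

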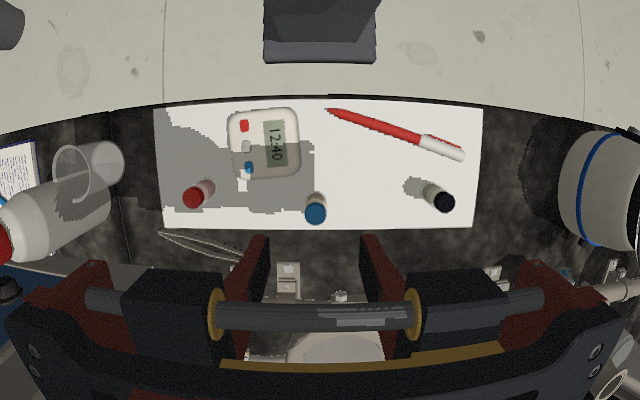

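Caps show at black (444,202), blue (316,212) and red (193,197), within 1–3 px of the predictions. I'll go down and grasp blue.

Emit:
{"op": "carry_out", "data": {"deltas": [[[0,0,-55,0,0,0,105],[0,0,-97,0,0,0,105],[0,0,-97,0,0,0,105],[0,0,-97,0,0,0,230],[0,0,-97,0,0,0,230],[0,0,-97,0,0,0,230],[0,0,-97,0,0,0,230],[0,0,-40,0,0,0,230],[0,0,20,0,0,0,230],[0,0,20,0,0,0,230]]], "grip_force": 15}}

```text
t: 5.18
position: [430.8, -16.2, 153.5]
eef_rot: [0.71, 0.002, 0.704, -0.001]
force: [0.8, -0.3, -0.2]
grip_width: 19.2
```

```bash
python3 - <<'E'
from h import *
s=sense();print(s['t'],np.round(s['position'],1),s['grip_width'],s['force'])
p=np.array(s['position']);c=get_calibration('wrist');im=save('wrist','w3.png')
print(np.round(proj('wrist',p+[0,0,-32],c)),np.round(proj('wrist',p+[0,0,13],c)))
cv2.imwrite('pics/w3c.png',cv2.cvtColor(cv2.resize(np.asarray(im)[190:320,230:400],None,fx=4,fy=4,interpolation=cv2.INTER_CUBIC),cv2.COLOR_RGB2BGR))
E
```

```text
5.175 [430.8 -16.2 153.5] 19.2392222888318 [ 0.84738522 -0.26964816 -0.15828771]
[314. 236.] [314. 270.]
```

View pics/w3c.png

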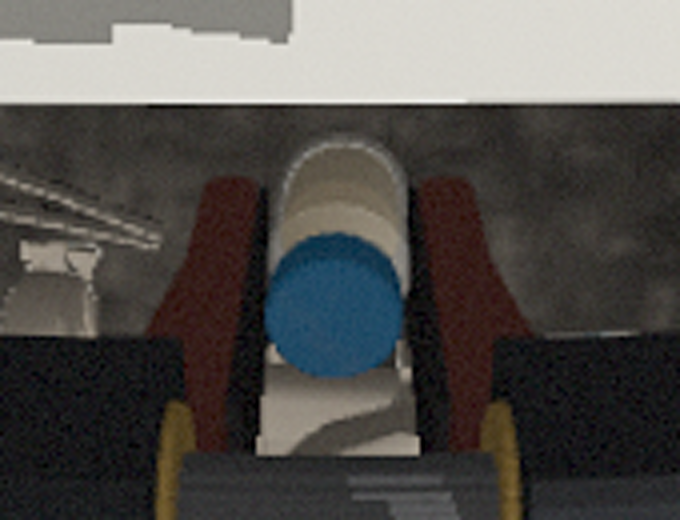

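Blue is held upright (width 19.2); the cap centre is about 1.3 mm towards the camera from the TCP. Next I carry it over sleeve k=1 with the jaw radial.

Emit:
{"op": "carry_out", "data": {"deltas": [[[2,30,45,0,0,-5,230],[4,90,70,0,0,-15,230],[6,150,75,0,0,-25,230],[8,210,75,0,0,-35,230],[10,270,75,0,0,-45,230],[11,325,75,0,0,-53.6,230],[12,363.5,75,0,0,-53.6,230],[12,363.5,75,0,0,-53.6,230],[12,363.5,75,0,0,-53.6,230],[12,363.5,75,0,0,-53.6,230]]]}}

```text
t: 6.48
position: [440.5, 345.4, 224.2]
eef_rot: [0.63, 0.32, 0.63, -0.321]
force: [0.3, -0.0, -0.1]
grip_width: 19.7
```

```bash
python3 - <<'E'
from h import *
s=sense();print(s['t'],np.round(s['position'],1),s['grip_width'],s['eef_rot'])
p=np.array(s['position']);c=get_calibration('wrist');im=save('wrist','w4.png')
print(np.round(proj('wrist',p+[0,0,-31],c)),np.round(proj('wrist',p+[0,0,14],c)))
for q in ([439.3,348.1,145.5],[403,321.5,183],[444,303,175]): print(np.round(proj('wrist',q,c),1))
cv2.imwrite('pics/w4c.png',cv2.cvtColor(cv2.resize(np.asarray(im)[130:320,210:420],None,fx=3.8,fy=3.15,interpolation=cv2.INTER_CUBIC),cv2.COLOR_RGB2BGR))
E
```

```text
6.475 [440.5 345.4 224.2] 19.71618864841219 [ 0.63010719  0.32036218  0.63022918 -0.32116068]
[313. 238.] [313. 271.]
[314.4 210.7]
[248.2 227.5]
[283.8 272.9]
```

View pics/w4c.png

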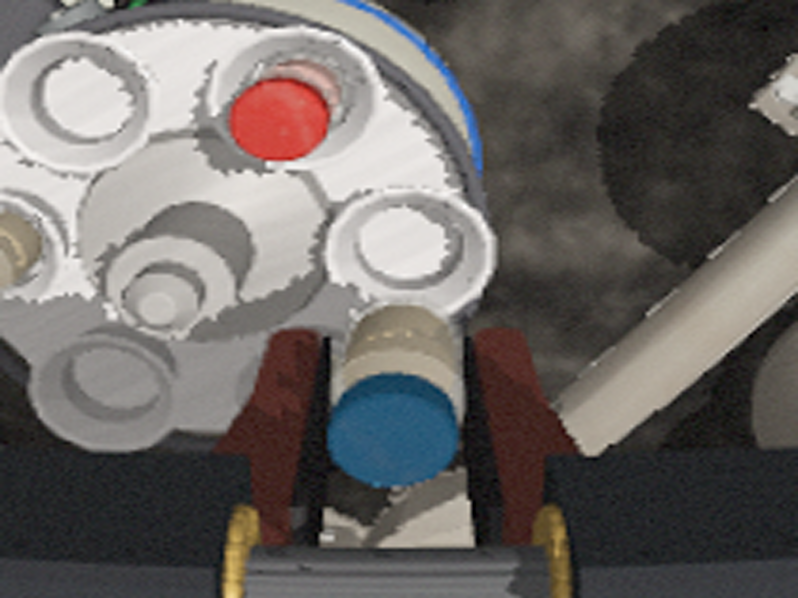

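```bash
python3 - <<'E'
from fit import *
s=sense();p=np.array(s['position']);print(s['t'],np.round(p,1))
c=get_calibration('wrist')
w=lambda u,v:(210+(u+.5)/3.8-.5,130+(v+.5)/3.15-.5)
O=[(*w(411,252),1,145.5),(*w(76,101),3,145.5),(*w(102,391),5,145.5),(*w(279,118),2,175),(*w(155,303),None,183)]
x,r=fit('wrist',O,c);print(np.round(x,3),np.round(r,1).tolist())
a=x[2]+np.pi/3;print('k1',x[:2]+45*np.array([np.cos(a),np.sin(a)]))
for z in (12,14,16): print('cap',np.round(atz('wrist',*w(394,429),p[2]+z,c),1))
E
```

```text
6.525 [440.6 345.6 224.5]
[404.114 323.493  -0.417] [[-1.0, 0.1], [-0.1, -0.2], [0.3, -0.1], [0.2, -0.2], [0.4, 0.4]]
k1 [440.48013437 349.99731166]
cap [439.4 347.4 236.5]
cap [438.8 348.2 238.5]
cap [438.2 349.1 240.5]
```

Emit:
{"op": "carry_out", "data": {"deltas": [[[1.7,1.8,-20,0,0,0,230],[1.7,1.8,-40,0,0,0,230],[1.7,1.8,-46,0,0,0,230],[1.7,1.8,-50,0,0,0,230],[1.7,1.8,-54,0,0,0,230],[1.7,1.8,-54,0,0,0,230]]]}}

```text
t: 7.28
position: [441.8, 349.0, 171.1]
eef_rot: [0.63, 0.32, 0.631, -0.32]
force: [-0.7, -0.5, 1.0]
grip_width: 19.1
```

Emit:
{"op": "carry_out", "data": {"deltas": [[[0,0,-3,0,0,0,230],[0,0,-6,0,0,0,230],[0,0,-8,0,0,0,230],[0,0,-9,0,0,0,230],[0,0,-9,0,0,0,230],[0,0,-9,0,0,0,230]]]}}

```text
t: 8.02
position: [441.0, 348.8, 161.7]
eef_rot: [0.63, 0.32, 0.631, -0.32]
force: [-5.6, -1.7, 5.6]
grip_width: 19.5
```

Emit:
{"op": "carry_out", "data": {"deltas": [[[-1,-0.5,0,0,0,0,230],[-1,-0.5,0,0,0,0,170],[-1,-0.5,0,0,0,0,170],[-1,-0.5,0,0,0,0,170],[-1,-0.5,20,0,0,0,170],[-1,-0.5,80,0,0,0,170],[-1,-0.5,100,0,0,0,170],[-1,-0.5,100,0,0,0,170]]]}}

```text
t: 9.02
position: [441.7, 349.0, 263.1]
eef_rot: [0.631, 0.321, 0.63, -0.319]
force: [1.0, -0.4, -1.2]
grip_width: 29.2
```

```bash
python3 - <<'E'
from fit import *
s=sense();p=np.array(s['position']);print(s['t'],np.round(p,1),s['grip_width'])
c=get_calibration('wrist');im=save('wrist','w5.png')
for n in ('loose_blue_mid','seated_blue_mid'):
  print(n,[(round(d['score'],2),np.round(d['at']).tolist(),np.round(proj('wrist',d['at'],c)).tolist()) for d in search_frame('wrist',n)[:3]])
print(proj('wrist',[440.5,350,175],c))
cv2.imwrite('pics/w5c.png',cv2.cvtColor(cv2.resize(np.asarray(im)[150:310,220:380],None,fx=3.5,fy=3.5,interpolation=cv2.INTER_CUBIC),cv2.COLOR_RGB2BGR))
E
```

```text
9.025 [441.7 349.  263.1] 29.21092158251005
loose_blue_mid [(0.79, [436.0, 354.0, 176.0], [311.0, 202.0])]
seated_blue_mid [(0.65, [370.0, 298.0, 175.0], [209.0, 209.0])]
[312.67709211 208.89881013]
```

View pics/w5c.png

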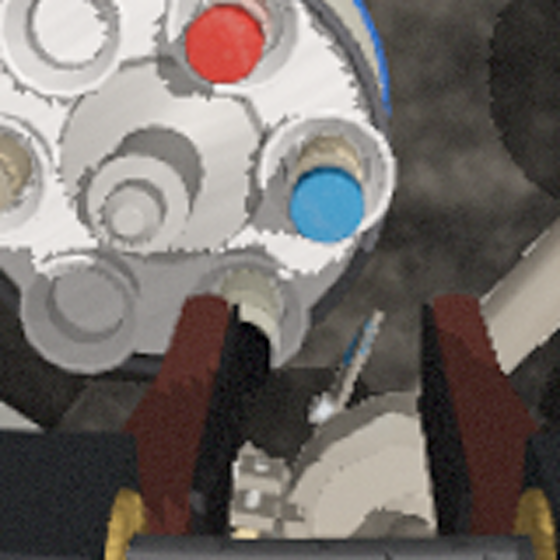

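Blue stands fully down in k=1: cap at crop (327,206), within 1 px of the prediction. Next is black.

Emit:
{"op": "carry_out", "data": {"deltas": [[[-4,-50,0,0,0,-10,170],[-8,-110,0,0,0,-20,140],[-13,-170,0,0,0,-30,105],[-18,-220,-40,0,0,-40,105],[-22.4,-255.7,-90,0,0,-50,105],[-22.4,-255.7,-145,0,0,-60,105],[-22.4,-255.7,-170,0,0,-60,105],[-22.4,-255.7,-170,0,0,-60,105],[-22.4,-255.7,-170,0,0,-60,105]]]}}

```text
t: 10.3
position: [418.7, 92.7, 92.0]
eef_rot: [-0.386, -0.592, -0.386, 0.593]
force: [1.0, 0.4, -0.0]
grip_width: 51.6
```

```bash
cat > cap.py <<'E'
from h import *
def cap(col,u,v,im,w=14):
    hs=cv2.cvtColor(np.asarray(im),cv2.COLOR_RGB2HSV).astype(int);u,v=int(u),int(v)
    sub=hs[v-w:v+w+1,u-w:u+w+1];H,S,V=sub[...,0],sub[...,1],sub[...,2]
    mk=(V<60) if col=='black' else (S>110)&((abs(H-103)<15) if col=='blue' else ((H<8)|(H>172)))
    n,l,st,ce=cv2.connectedComponentsWithStats(mk.astype(np.uint8));k=1+np.argmax(st[1:,4]);return ce[k]+[u-w,v-w],st[k]
E
python3 - <<'E'
from cap import *
s=sense();p=np.array(s['position']);print(s['t'],np.round(p,1),s['eef_rot'],s['grip_width'])
c=get_calibration('wrist');im=save('wrist','w6.png')
e=proj('wrist',[418.5,92.7,45],c);q,st=cap('black',*e,im,18);print(e,q,st,atz('wrist',*q,43,c))
E
```

```text
10.3 [418.7  92.7  92. ] [-0.38612913 -0.59238251 -0.38590665  0.59250596] 51.571499108106195
[313.32778144 229.23315573] [313.417154  226.4288499] [  7   3  24  26 513] [419.08654995  93.88451146  43.        ]
```

Emit:
{"op": "carry_out", "data": {"deltas": [[[0,0.5,-40,0,0,0,105],[0,0.5,-59.7,0,0,0,105],[0,0.5,-59.7,0,0,0,105],[0,0.5,-59.7,0,0,0,230],[0,0.5,-59.7,0,0,0,230],[0,0.5,-59.7,0,0,0,230],[0,0.5,-59.7,0,0,0,230],[0,0.5,-10,0,0,0,230],[0,0.5,50,0,0,0,230],[-5,20,110,0,0,0,230],[-15,70,135,0,0,0,230],[-25,130,135,0,0,0,230]]]}}

```text
t: 11.85
position: [395.1, 224.6, 231.1]
eef_rot: [0.384, 0.596, 0.386, -0.59]
force: [1.6, 0.7, 0.1]
grip_width: 20.1
```

Emit:
{"op": "carry_out", "data": {"deltas": [[[-15,60,0,0,0,0,230],[-30.9,118.8,0,0,0,0,230],[-30.9,118.8,0,0,0,0,230],[-30.9,118.8,0,0,0,0,230],[-30.9,118.8,0,0,0,0,230]]]}}

```text
t: 12.48
position: [363.5, 340.2, 227.4]
eef_rot: [0.385, 0.593, 0.385, -0.593]
force: [-0.2, -0.1, -1.1]
grip_width: 19.8
```

```bash
python3 - <<'E'
from cap import *
s=sense();p=np.array(s['position']);print(s['t'],np.round(p,1),s['grip_width'])
c=get_calibration('wrist');im=save('wrist','w7.png')
print(proj('wrist',p+[0,0,14],c), 'k3',proj('wrist',[362.6,341.5,145.5],c),'pin',proj('wrist',[403.8,323.4,183],c),'k5',proj('wrist',[408.5,278.7,145.5],c))
cv2.imwrite('pics/w7c.png',cv2.cvtColor(cv2.resize(np.asarray(im)[130:320,210:420],None,fx=3.15,fy=3.15,interpolation=cv2.INTER_CUBIC),cv2.COLOR_RGB2BGR))
E
```

```text
12.475 [363.5 340.2 227.4] 19.761790839595523
[313.49350574 272.0958393 ] k3 [312.12700639 212.63344257] pin [376.94548279 228.90634797] k5 [391.00559896 255.37176065]
```

View pics/w7c.png

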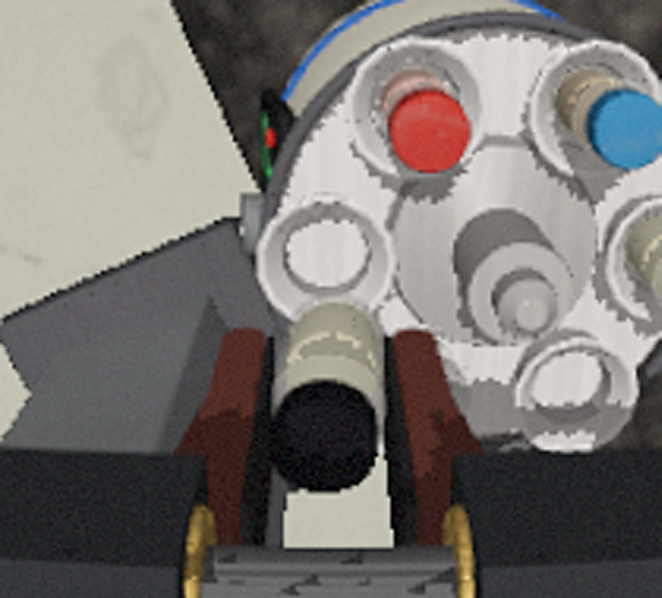

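Emit:
{"op": "carry_out", "data": {"deltas": [[[-0.2,-2,-20,0,0,0,230],[-0.2,-2,-40,0,0,0,230],[-0.2,-2,-47,0,0,0,230],[-0.2,-2,-51,0,0,0,230],[-0.2,-2,-55,0,0,0,230],[-0.2,-2,-59,0,0,0,230],[-0.2,-2,-59,0,0,0,230]]]}}

```text
t: 13.4
position: [362.2, 339.7, 167.7]
eef_rot: [-0.386, -0.592, -0.386, 0.592]
force: [-0.4, -0.0, -0.5]
grip_width: 19.8
```

No contact force. Down the rest of the way.

Emit:
{"op": "carry_out", "data": {"deltas": [[[0,0,-3,0,0,0,230],[0,0,-5,0,0,0,230],[0,0,-6,0,0,0,230],[0,0,-6,0,0,0,230],[0,0,-6,0,0,0,230]]]}}

```text
t: 14.02
position: [362.2, 339.6, 161.5]
eef_rot: [-0.386, -0.592, -0.386, 0.593]
force: [-2.6, 1.7, -1.3]
grip_width: 19.4
```

Emit:
{"op": "carry_out", "data": {"deltas": [[[0.5,-0.3,0,0,0,0,170],[0.5,-0.3,0,0,0,0,170],[0.5,-0.3,0,0,0,0,170],[0.5,-0.3,30,0,0,0,170],[0.5,-0.3,90,0,0,0,170],[6,-50,100,0,0,-10,170],[13,-110,100,0,0,-20,140],[20,-170,100,0,0,-30,105],[27,-230,100,0,0,-40,105],[34,-290,60,0,0,-50,105],[41,-350,20,0,0,-60,105],[48,-410,-20,0,0,-60,105]]]}}

```text
t: 15.52
position: [407.8, -46.1, 158.4]
eef_rot: [0.037, 0.707, 0.038, -0.705]
force: [1.1, 1.7, 0.2]
grip_width: 51.7
```

Emit:
{"op": "carry_out", "data": {"deltas": [[[3.6,-48.5,-50,0,0,0,105],[3.6,-48.5,-50,0,0,0,105],[3.6,-48.5,-50,0,0,0,105],[3.6,-48.5,-50,0,0,0,105]]]}}

```text
t: 16.02
position: [412.0, -91.6, 109.8]
eef_rot: [0.038, 0.707, 0.039, -0.705]
force: [0.6, 0.3, -0.0]
grip_width: 51.3
```

```bash
python3 - <<'E'
from cap import *
s=sense();p=np.array(s['position']);print(s['t'],np.round(p,1),s['eef_rot'],s['grip_width'],np.round(s['joints'],2))
c=get_calibration('wrist');im=save('wrist','w8.png')
e=proj('wrist',[414,-119,45],c);q,st=cap('red',*e,im,18);print(e,q,st,atz('wrist',*q,43,c))
E
```

```text
16.025 [412.  -91.6 109.8] [ 0.03841385  0.70670634  0.03941694 -0.70536291] 51.3435827292454 [-0.64  0.32  0.9   2.24 -0.39  0.73 -0.93]
[351.11668181 222.08093834] [349.26       220.90888889] [  5   5  23  25 450] [ 414.09985875 -117.78314082   43.        ]
```

Emit:
{"op": "carry_out", "data": {"deltas": [[[1.5,-26.6,-5,0,0,0,105],[1.5,-26.6,-10,0,0,0,105],[1.5,-26.6,-50,0,0,0,105],[1.5,-26.6,-77.5,0,0,0,105],[1.5,-26.6,-77.5,0,0,0,105],[1.5,-26.6,-77.5,0,0,0,105]]]}}

```text
t: 16.82
position: [413.2, -119.2, 32.2]
eef_rot: [0.038, 0.706, 0.039, -0.706]
force: [0.5, 0.2, 0.7]
grip_width: 51.7
```

Emit:
{"op": "carry_out", "data": {"deltas": [[[0,0,0,0,0,0,230],[0,0,0,0,0,0,230],[0,0,0,0,0,0,230],[0,0,0,0,0,0,230],[0,0,50,0,0,0,230],[0,10,110,0,0,0,230],[0,40,165,0,0,0,230],[0,90,194.5,0,0,0,230],[0,150,194.5,0,0,0,230],[-2,210,194.5,0,0,0,230],[-3,270,194.5,0,0,0,230],[-4,330,194.5,0,0,0,230]]]}}

```text
t: 18.32
position: [408.2, 212.2, 226.0]
eef_rot: [-0.038, -0.706, -0.039, 0.706]
force: [1.2, 0.9, 0.2]
grip_width: 19.9
```

Emit:
{"op": "carry_out", "data": {"deltas": [[[0,50,0,0,0,0,230],[0.5,67,0,0,0,0,230],[0.5,67,0,0,0,0,230],[0.5,67,0,0,0,0,230],[0.5,67,0,0,0,0,230]]]}}

```text
t: 18.95
position: [409.4, 275.7, 226.0]
eef_rot: [-0.037, -0.706, -0.038, 0.706]
force: [0.6, 0.7, -0.4]
grip_width: 19.3
```

```bash
python3 - <<'E'
from cap import *
s=sense();p=np.array(s['position']);print(s['t'],np.round(p,1),s['grip_width'],s['eef_rot'],np.round(s['joints'],2))
c=get_calibration('wrist');im=save('wrist','w9.png')
e=proj('wrist',p+[0,0,14],c);q,st=cap('red',*e,im,22)
print(e,q,st,atz('wrist',*q,p[2]+12,c), 'k5',proj('wrist',[408.7,278.7,145.5],c),'pin',proj('wrist',[403.8,323.4,183],c))
cv2.imwrite('pics/w9c.png',cv2.cvtColor(cv2.resize(np.asarray(im)[130:320,210:420],None,fx=3.15,fy=3.15,interpolation=cv2.INTER_CUBIC),cv2.COLOR_RGB2BGR))
E
```

```text
18.95 [409.4 275.7 226. ] 19.338563352671848 [-0.03695335 -0.70603559 -0.03751126  0.70621605] [-1.39  0.24  0.84  1.96 -0.21  1.03 -1.92]
[314.48959333 272.21155605] [315.36706349 266.74801587] [   6    0   36   35 1008] [411.56740461 275.50440641 238.01032968] k5 [310.63728264 214.52081134] pin [244.96859412 231.67090342]
```

View pics/w9c.png

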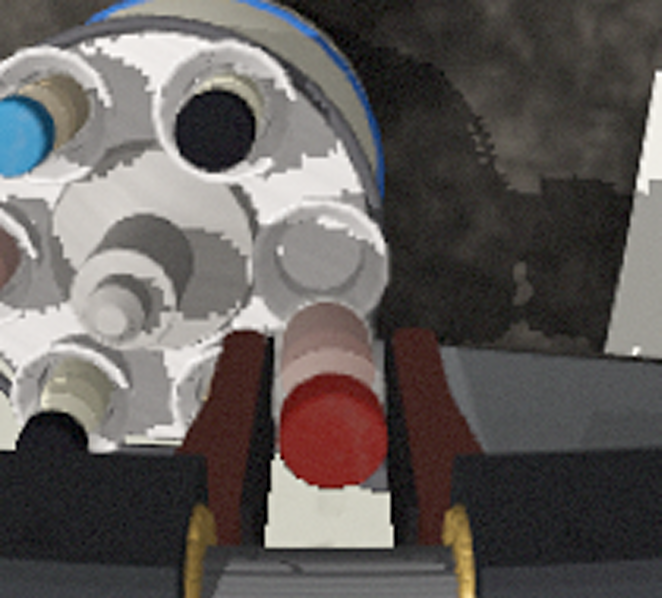

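Emit:
{"op": "carry_out", "data": {"deltas": [[[-3.3,-0.7,-20,0,0,0,230],[-3.3,-0.7,-40,0,0,0,230],[-3.3,-0.7,-47,0,0,0,230],[-3.3,-0.7,-51,0,0,0,230],[-3.3,-0.7,-55,0,0,0,230],[-3.3,-0.7,-59,0,0,0,230],[-3.3,-0.7,-59,0,0,0,230]]]}}

```text
t: 19.88
position: [406.1, 276.8, 166.8]
eef_rot: [0.038, 0.706, 0.038, -0.706]
force: [1.0, 0.9, -1.0]
grip_width: 19.6
```

Emit:
{"op": "carry_out", "data": {"deltas": [[[0.4,0.8,-2,0,0,0,230],[0.4,0.8,-4,0,0,0,230],[0.4,0.8,-5,0,0,0,230],[0.4,0.8,-5,0,0,0,230],[0.4,0.8,-5,0,0,0,230]]]}}

```text
t: 20.5
position: [406.3, 277.4, 161.8]
eef_rot: [0.038, 0.706, 0.038, -0.706]
force: [1.9, 0.2, 1.5]
grip_width: 20.0
```

Emit:
{"op": "carry_out", "data": {"deltas": [[[0,0,0,0,0,0,170],[0,0,0,0,0,0,170],[0,0,0,0,0,0,170],[0,0,30,0,0,0,170],[0,0,90,0,0,0,170],[0,0,130,0,0,0,170],[0,0,130,0,0,0,170]]]}}

```text
t: 21.38
position: [407.4, 278.2, 294.4]
eef_rot: [0.037, 0.707, 0.04, -0.705]
force: [0.5, 0.3, 0.1]
grip_width: 29.1
```

```bash
python3 - <<'E'
from cap import *
s=sense();p=np.array(s['position']);print(s['t'],np.round(p,1),s['grip_width'])
c=get_calibration('wrist');im=save('wrist','w10.png')
print('lid',proj('wrist',[644,180,41],c))
cv2.imwrite('pics/w10c.png',cv2.cvtColor(cv2.resize(np.asarray(im)[150:320,180:380],None,fx=3.5,fy=3.5,interpolation=cv2.INTER_CUBIC),cv2.COLOR_RGB2BGR))
# lid position from scene0/top0: blue disc
for cam,(u,v),z in(('top',(291,157),18.5),('scene',(358,205),18.5)):
    hs=cv2.cvtColor(cv2.imread(f'pics/{cam}0.png'),cv2.COLOR_BGR2HSV).astype(int)
    m=((hs[...,1]>150)&(abs(hs[...,0]-110)<12)).astype(np.uint8); n,l,st,ce=cv2.connectedComponentsWithStats(m);k=1+np.argmax(st[1:,4])
    pts=cv2.findNonZero((l==k).astype(np.uint8)); el=cv2.fitEllipse(cv2.convexHull(pts)); print(cam,st[k],el,atz(cam,*el[0],z))
E
```

```text
21.375 [407.4 278.2 294.4] 29.05148716185807
lid [406.79641066  13.28950492]
top [ 267  136   49   46 1690] ((291.072265625, 158.59080505371094), (46.12950897216797, 48.22003173828125), 83.63882446289062) [641.18992248 177.27307562  18.5       ]
scene [ 333  184   50   37 1414] ((357.695556640625, 201.87176513671875), (37.47745895385742, 50.76713562011719), 97.82197570800781) [642.76965285 174.71240997  18.5       ]
```

View pics/w10c.png

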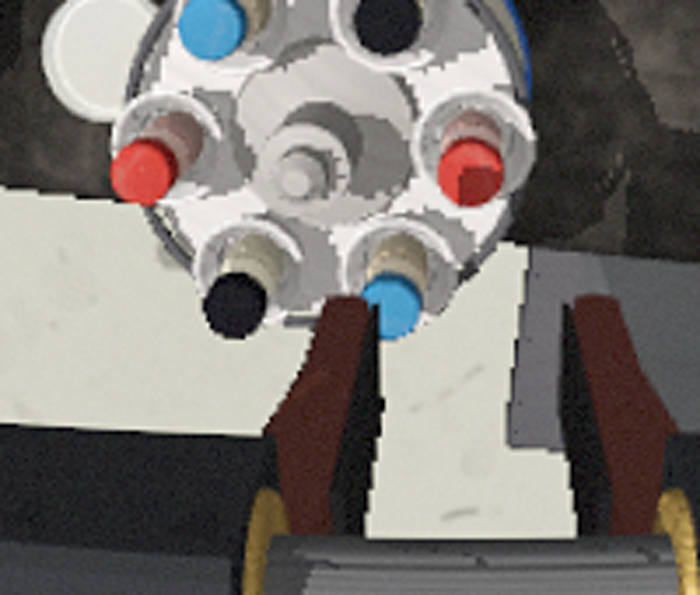

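All six caps show opposite their own colours and at equal height. Next, the lid at about (642.5, 177).

Emit:
{"op": "carry_out", "data": {"deltas": [[[50,-21,0,0,0,0,170],[100,-43,0,0,0,0,100],[150,-64,0,0,0,0,80],[200,-86,-10,0,0,0,80],[235,-100.5,-60,0,0,0,80],[235,-100.5,-100,0,0,0,80],[235,-100.5,-100,0,0,0,80],[235,-100.5,-100,0,0,0,80]]]}}

```text
t: 22.42
position: [641.3, 177.0, 192.4]
eef_rot: [0.038, 0.706, 0.038, -0.706]
force: [0.0, -0.0, 0.4]
grip_width: 60.2
```

```bash
python3 - <<'E'
from cap import *
s=sense();p=np.array(s['position']);print(s['t'],np.round(p,1),s['grip_width'],np.round(s['joints'],2))
c=get_calibration('wrist');im=save('wrist','w11.png')
print('knob',proj('wrist',[642.5,177,41],c),proj('wrist',[642.5,177,18.5],c))
print([(round(d['score'],2),np.round(d['at']).tolist(),np.round(proj('wrist',d['at'],c)).tolist()) for d in search_frame('wrist','lid_knob')[:3]])
E
```

```text
22.425 [641.3 177.  192.4] 60.237946508684146 [-0.86  0.62  0.81  1.58 -0.48  1.15 -1.41]
knob [314.4398126  190.96991798] [314.42055147 185.94517465]
[(0.64, [653.0, 183.0, 14.0], [310.0, 175.0])]
```

View pics/w11.png

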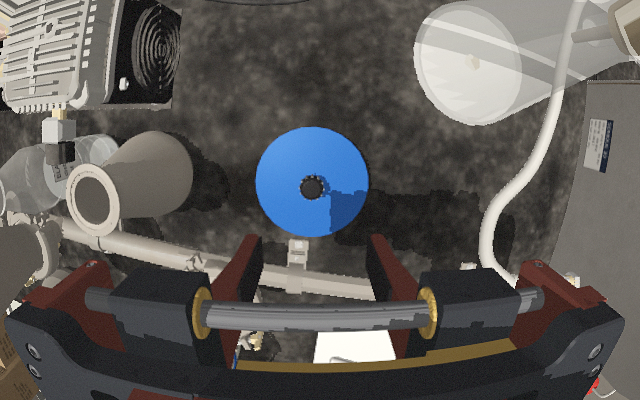

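The lid disc is at px (313,182) and the knob at (312,187), about 4 px behind the prediction, and the space around it is clear. I'll come lower and re-measure from the disc outline.

Emit:
{"op": "carry_out", "data": {"deltas": [[[2.9,0.6,-40,0,0,0,80],[2.9,0.6,-85,0,0,0,80],[2.9,0.6,-95,0,0,0,80],[2.9,0.6,-95,0,0,0,80],[2.9,0.6,-95,0,0,0,80]]]}}

```text
t: 23.15
position: [645.4, 177.7, 99.1]
eef_rot: [0.038, 0.707, 0.039, -0.705]
force: [1.1, -0.2, 0.6]
grip_width: 60.0
```

```bash
cat > lid.py <<'E'
from h import *
from scipy.optimize import least_squares
def lidfit(im,c,z,x0):
    hs=cv2.cvtColor(np.asarray(im),cv2.COLOR_RGB2HSV).astype(int)
    m=((hs[...,1]>140)&(abs(hs[...,0]-110)<13)).astype(np.uint8);n,l,st,ce=cv2.connectedComponentsWithStats(m);k=1+np.argmax(st[1:,4])
    h=cv2.convexHull(cv2.findNonZero((l==k).astype(np.uint8)))[:,0].astype(float)
    h=h[(h[:,1]<232)]
    P=np.array([atz('wrist',*q,z,c)[:2] for q in h])
    f=lambda x:np.hypot(*(P-x[:2]).T)-x[2]
    s=least_squares(f,[*x0,62],loss='soft_l1');return s.x,np.abs(s.fun).mean(),len(P),st[k]
E
python3 - <<'E'
from lid import *
s=sense();p=np.array(s['position']);print(s['t'],np.round(p,1),s['grip_width'])
c=get_calibration('wrist');im=save('wrist','w12.png')
print(lidfit(im,c,18.5,[645,178]))
im=np.asarray(im).max(2); e=proj('wrist',[645,179,41],c); print(e)
u,v=e.astype(int); sub=(im[v-30:v+30,u-30:u+30]<75).astype(np.uint8); n,l,st,ce=cv2.connectedComponentsWithStats(sub);k=1+np.argmax(st[1:,4]);q=ce[k]+[u-30,v-30];print(st[k],q,atz('wrist',*q,38,c))
E
```

```text
23.15 [645.4 177.7  99.1] 59.984924853349206
(array([644.77176929, 180.35152848,  61.77537322]), np.float64(0.12359818336682724), 35, array([  235,   136,   153,   146, 15799], dtype=int32))
[312.60170438 224.32113056]
[ 13  11  32  35 848] [310.48231132 222.29481132] [645.31901145 180.61458892  38.        ]
```

Emit:
{"op": "carry_out", "data": {"deltas": [[[-1.2,1.2,-20,0,0,0,80],[-1.2,1.2,-45,0,0,0,80],[-1.2,1.2,-58,0,0,0,80],[-1.2,1.2,-58,0,0,0,80],[-1.2,1.2,-58,0,0,0,80]]]}}

```text
t: 23.82
position: [643.4, 178.6, 39.3]
eef_rot: [0.038, 0.706, 0.038, -0.706]
force: [1.1, -0.1, 0.5]
grip_width: 60.3
```

Emit:
{"op": "carry_out", "data": {"deltas": [[[0.3,1,-3.5,0,0,0,80],[0.3,1,-3.5,0,0,0,80],[0.3,1,-3.5,0,0,0,230],[0.3,1,-3.5,0,0,0,230],[0.3,1,-3.5,0,0,0,230],[0.3,1,-3.5,0,0,0,230],[0.3,1,-3.5,0,0,0,230]]], "grip_force": 35}}

```text
t: 24.7
position: [643.2, 179.7, 35.3]
eef_rot: [-0.038, -0.706, -0.038, 0.706]
force: [0.4, -0.0, 0.4]
grip_width: 23.1
```

Knob gripped (23.1 mm). I'll lift it and carry it over the rotor.

Emit:
{"op": "carry_out", "data": {"deltas": [[[0,0,20,0,0,0,230],[0,0,60,0,0,0,230],[0,0,110,0,0,0,230],[0,0,160,0,0,0,230],[0,0,205,0,0,0,230],[-30,18,225,0,0,0,230],[-75,45,225,0,0,0,230],[-120,72,225,0,0,0,230],[-165,98,225,0,0,0,230],[-210,125,225,0,0,0,230],[-230,137,225,0,0,0,230],[-240,143,225,0,0,0,230]]]}}

```text
t: 26.2
position: [402.2, 323.3, 261.2]
eef_rot: [-0.038, -0.706, -0.039, 0.706]
force: [0.1, -1.0, -1.2]
grip_width: 23.2
```

Emit:
{"op": "carry_out", "data": {"deltas": [[[0,0,0,0,0,0,230],[0,0,0,0,0,0,230],[0,0,0,0,0,0,230]]]}}

```text
t: 26.58
position: [404.2, 321.8, 260.3]
eef_rot: [0.037, 0.706, 0.037, -0.706]
force: [-0.7, -0.2, -0.8]
grip_width: 23.0
```

```bash
python3 - <<'E'
from lid import *
s=sense();p=np.array(s['position']);print(s['t'],np.round(p,2),s['grip_width'],s['force'],s['moment'],s['eef_rot'])
c=get_calibration('wrist');im=save('wrist','w13.png')
print(lidfit(im,c,p[2]-35.3+18.5,p[:2]))
i2=save('top','t1.png'); hs=cv2.cvtColor(np.asarray(i2),cv2.COLOR_RGB2HSV).astype(int)
E
```

```text
26.575 [404.17 321.77 260.33] 23.00105444704375 [-0.6685271  -0.21371509 -0.82090699] [-0.02756647  0.05558916  0.01048333] [ 0.03741456  0.70620827  0.03728649 -0.70603098]
(array([406.15241655, 322.29219963,  61.40908981]), np.float64(0.21321112624503213), 26, array([  214,   141,   200,   133, 18900], dtype=int32))
```

View pics/w13.png

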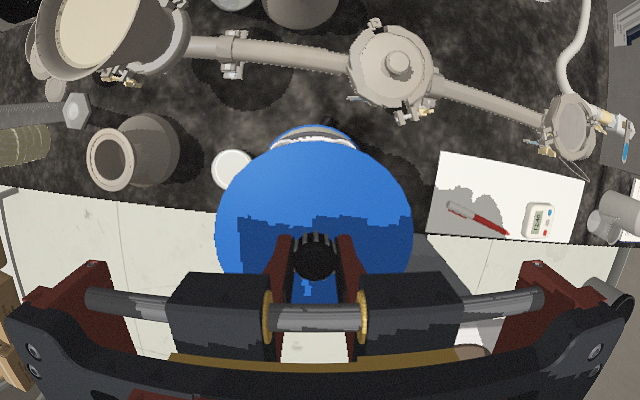

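```bash
python3 - <<'E'
from lid import *
P=[];L=[];F=[]
for i in range(8):
    s=sense();c=get_calibration('wrist');P.append(s['position']);F.append(s['force']);im=snapshot('wrist');L.append(lidfit(im,c,s['position'][2]-16.8,P[-1][:2])[0][:2])
P=np.array(P);print(np.round(P,1).tolist());print(np.round(P.mean(0),2),np.round(P.std(0),2),np.round(np.array(L)-P[:,:2],1).tolist(),np.mean(F,0))
E
```

```text
[[403.9, 322.0, 260.2], [403.7, 322.1, 260.2], [403.6, 322.3, 260.2], [403.5, 322.4, 260.2], [403.4, 322.5, 260.2], [403.3, 322.5, 260.2], [403.3, 322.6, 260.2], [403.2, 322.7, 260.2]]
[403.48 322.38 260.22] [0.22 0.22 0.02] [[2.0, 0.6], [1.9, 0.5], [1.7, 0.6], [1.7, 0.6], [1.8, 0.6], [2.0, 0.6], [1.8, 0.6], [1.9, 0.6]] [ 0.08102852  0.17716784 -1.02559949]
```

Emit:
{"op": "carry_out", "data": {"deltas": [[[0.2,-0.2,-15,0,0,0,230],[0.2,-0.2,-30,0,0,0,230],[0.2,-0.2,-38,0,0,0,230],[0.2,-0.2,-40,0,0,0,230],[0.2,-0.2,-42,0,0,0,230],[0.2,-0.2,-44,0,0,0,230],[0.2,-0.2,-46,0,0,0,230],[0.2,-0.2,-46,0,0,0,230],[0.2,-0.2,-46,0,0,0,230]]]}}

```text
t: 28.2
position: [403.5, 322.5, 214.4]
eef_rot: [0.038, 0.706, 0.038, -0.706]
force: [0.4, -0.0, -1.3]
grip_width: 22.8
```

Emit:
{"op": "carry_out", "data": {"deltas": [[[0,0,-2,0,0,0,230],[0,0,-4,0,0,0,230],[0,0,-6,0,0,0,230],[0,0,-7,0,0,0,230],[0,0,-8,0,0,0,230],[0,0,-8.5,0,0,0,230],[0,0,-8.5,0,0,0,230]]]}}

```text
t: 29.08
position: [403.5, 322.5, 206.0]
eef_rot: [-0.038, -0.706, -0.038, 0.706]
force: [0.1, -1.1, 2.1]
grip_width: 22.7
```

Emit:
{"op": "carry_out", "data": {"deltas": [[[0,0,-0.7,0,0,0,230],[0,0,-0.7,0,0,0,230],[0,0,-0.7,0,0,0,230]]]}}

```text
t: 29.45
position: [403.7, 322.6, 205.8]
eef_rot: [0.038, 0.706, 0.038, -0.706]
force: [-2.5, -2.6, 8.6]
grip_width: 22.9
```

Bottomed (8.6 N up at z 205.8). Release and retreat.

Emit:
{"op": "carry_out", "data": {"deltas": [[[0,0,0.5,0,0,0,160],[0,0,0.5,0,0,0,110],[0,0,0.5,0,0,0,90],[0,0,0.5,0,0,0,90],[0,0,20,0,0,0,90],[0,0,70,0,0,0,90],[0,0,100,0,0,0,90],[-40,-20,110,0,0,0,90],[-60,-60,110,0,0,0,90],[-60,-60,110,0,0,0,90],[-60,-60,110,0,0,0,90]]]}}

```text
t: 30.82
position: [343.4, 263.2, 315.4]
eef_rot: [-0.038, -0.706, -0.039, 0.706]
force: [-0.2, 1.2, -0.0]
grip_width: 57.0
```

```bash
python3 - <<'E'
from lid import *
s=sense();p=np.array(s['position']);print(s['t'],np.round(p,2),s['grip_width'],np.round(s['force'],1))
c=get_calibration('wrist');im=save('wrist','w14.png');print(lidfit(im,c,188.5,[403,322]))
a=cv2.imread('pics/w14.png')[60:260,180:440]
b=cv2.cvtColor(np.asarray(save('scene','s2.png')),cv2.COLOR_RGB2BGR)[110:225,190:310]
for cam in('scene','top','wrist'):
    if cam=='top': save('top','t2.png')
    print(cam,[(round(d['score'],2),np.round(d['at']).tolist()) for d in search_frame(cam,'lid_knob')[:2]])
cv2.imwrite('pics/f.png',np.hstack([cv2.resize(a,(430,331)),cv2.resize(b,(345,331))]))
E
```

```text
30.825 [343.41 263.19 315.41] 57.0343999534937 [-0.2  1.2 -0. ]
(array([405.18212859, 322.61215052,  61.65399648]), np.float64(0.2657019415074766), 47, array([  194,    60,   132,   132, 12972], dtype=int32))
scene [(0.66, [404.0, 314.0, 189.0])]
top [(0.78, [435.0, 284.0, 189.0])]
wrist [(0.71, [411.0, 319.0, 185.0])]
```

View pics/f.png

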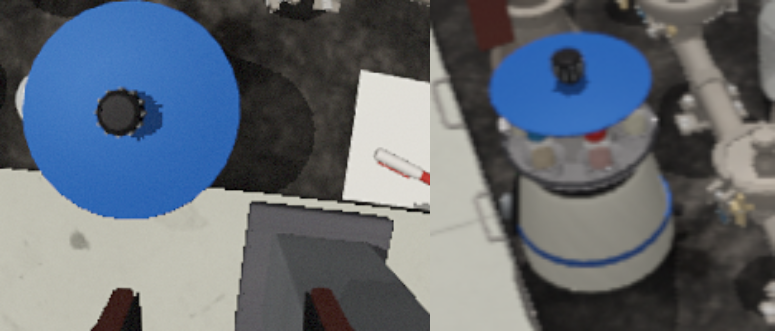

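Lid is level on the spindle. The disc fit at seated height gives (405.2, 322.6) and radius 61.7 mm (nominal 62). Handing in.

```bash
python3 -c "
from plant import *
print(close_job())"
```

```text
the job is handed in; nothing more can be done
None
```

All three loose vials are in the sleeves opposite their own cap colour, and the lid is on the spindle, knob up. I handed the job in at about 31 s; it reports no verdict.

**Vials:** A wrist picture before the lid went on showed all six caps paired across the rotor and standing at equal height. The three already in the rotor were still in place. I did not measure the final height of each vial separately.

**Lid:** It bottomed on the hub with 8.6 N upward at the expected height (TCP at 205.8 mm, about 205.3 expected). After release it looked level. The disc outline, taken at the seated height, fits at (405.2, 322.6) mm with a 61.7 mm radius against 62 nominal. That is about 2 mm from my rotor-axis estimate of (403.5, 322.7), in the direction the wrist camera had been reading off. The gripper was clear of everything.

**Checks that disagreed:**
- **Top camera, lid search:** it put the lid knob about 50 mm off, at (435, 284). I put this down to the arm blocking the view, since the scene, wrist and outline results agreed with each other.
- **Scene and wrist searches:** they were 8–9 mm off the outline fit, more than their stated 4 mm.
- **Rotor y position:** the top and wrist cameras differed by about 3.5 mm. I went by the wrist camera and the contact forces.

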